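# Stack the turned tote over the vials and stand the bottle in it

## Task

Take the empty tote off the sloping stand and stack it level on top of the tote that holds the rack of vials, scoop ends opposite ways so that it rests on the ledges over the vials and does not sink in; set it down gently, without shoving the vials about. Then stand the tall narrow bottle upright inside the upper tote, gently. Leave the spare empty tote, the jar and the other things on the table alone.

Things in the scene. Friction and masses are not known exactly. Their poses are not given: they have to be found in the camera images.
- upper_centre (a point): Centre, half-way up (35 mm above the underside), of the EMPTY tote that starts on the sloping stand; grey plastic, loose, about 0.3 kg. Axes: x from scoop end to full end, y across, z out of the open top. At first it lies on the 30 degree slope, scoop end low and nearer the robot, its z leaning 30 degrees back towards the robot. A good hold is across the rim half-way along, 64 mm wide.
- upper: The same tote (origin at the centre of its underside): 172 long (x), 64 wide (y), 70 high, open top. The rim band is vertical, 4 thick, from 56 to 70 above the underside; below it the walls taper to a base 156 x 48; walls and floor 2.5 thick. Each long wall has two 22 wide recesses, centred at x = -26 and +48, each closed by an inner ledge 8 below the rim.
- upper_scoop (a point): Middle of the lower edge of the upper tote's scoop cut-out (36 wide) in its -x end: x = -84, y = 0, 40 mm above the underside; axes as the tote's. The +x end wall is full height.
- upper_bay (a point): On the upper tote's inner floor (2.5 mm above its underside), at x = +11, y = 0: the middle of the roomy bay between the recesses, 52 x 43 mm clear at the floor, where the bottle fits.
- loaded_centre (a point): Centre, half-way up (35 mm above the underside), of the tote on the table that HOLDS A WHITE RACK OF CAPPED VIALS (fixed in it, vial tops 47 mm above its underside); loose, about 0.5 kg. Same shape and axes as the upper tote, z up; its scoop end faces roughly towards the robot.
- loaded: The tote with the vials (origin at the centre of its underside). A tote set in it with scoop ends the SAME way passes its ledges and sinks onto the vials; with scoop ends OPPOSITE the upper base rests on its four ledges, 62 mm above its underside, inside its rim with about 4 mm of play each way.
- spare_centre (a point): Centre, half-way up, of the spare EMPTY tote standing on the table, of the same shape; a bystander. It and the loaded tote may stand in either of two places side by side.
- bottle_centre (a point): Centre (65 mm above its underside) of the tall narrow amber bottle with a white screw cap: 34 mm diameter up to 106 mm, cap 25 mm diameter, 130 mm high in all, about 0.14 kg, standing loose; z along its axis, up.
- jar_centre (a point): Centre, half-way up, of a short wide jar, 52 mm diameter, 62 mm high, a bystander; the bottle and the jar may swap places.
- stand: Fixed aluminium bench stand, 64 mm wide; its deck slopes 30 degrees, rising from the robot side along its own +x, with a 14 mm lip at the low end. Origin on the table under the deck's middle, where the deck is 65 mm high.
- bottle: the tall bottle (origin at the centre of its underside)
- tip_rack: green tip rack, 85 x 120 x 50 mm, a bystander on the far right; origin at the centre of its underside
- red_rack: red rack, 100 x 200 x 55 mm, a bystander at the left; origin at the centre of its underside
There are look-alikes about, which are no part of the job. Of the things like the bottle, leave any that is blue; of the rest the smaller one is meant.

How it is judged:
By the outcome, as a careful person would: the job done as asked, in the order asked, and still so for the second after the job is handed in, with the robot touching nothing.
It also fails if it takes over 61 s, if anything falls off the work surface, if the arm or the gripper's body presses on something with over 40 N, if the wrist force passes 120 N, or if a joint passes its speed limit or range.

## Robot

A 7-joint arm with a two-finger parallel gripper is mounted at the origin on the work surface. World frame = base frame: x ahead of the robot, y to its left, z up, the work surface at z = 0. Lengths are in m, angles in rad, forces in N, time in s.
With the tool pointing down it reaches from about 0.35 to 0.9 m from the base axis. Payload 8.1 kg.
Tool frame: the origin (TCP) lies on the centre line of the jaws, within the pads' length; the fingertips stand 19 mm ahead of it and the grasp point (between the pads) is the TCP (arm.tip_reach is the distance from the TCP to the fingertips, in m); z points along the fingers, y is the line along which they close (so a half turn about z gives the same grasp; the last joint's range is limited). The gripper opens to 92 mm and grips with 3 to 60 N. Pads are 19 mm wide; open, the fingers measure 130 mm over their backs; the gripper's body (75 mm by 190 mm) begins 47 mm behind the grasp point.
Start: joints at [-1.293, 0.434, 0.025, 1.573, -0.012, 1.134, -0.075], TCP at [0.232, 0.58, 0.246] pointing down, gripper open.
Joint ranges: [-2.62, 2.62], [-0.44, 2.09], [-1.27, 1.32], [0.08, 2.57], [-1.32, 4.46], [0.12, 2], [-2.74, 2.74]. Speed limits (rad/s): [2.22, 2.22, 3.01, 3.01, 3.14, 3.14, 3.14].

## Interface

Orientations are given as a rotation vector (axis times angle).
In Python, from cell import arm gives the robot as it stands.
- The arm moves only by the tool arm_command, never from a script. Its argument "targets" is a list that holds one entry, the list of rows, each a list of 6 numbers: the shift along the tool's x, y, z in m, then the turn, a rotation vector about the tool's x, y, z in rad. A call has 1 to 10 rows; each row shifts and turns the commanded pose from where the row before left it, along the tool's axes as they then stand; what a row does not reach is not made up. A row lasts 1/8 s, in which the tool goes at most 62.5 mm and 10.7 degrees, less where a joint would pass 70% of its speed; a pose out of reach is approached as far as the arm can. A call with a gripper value outside its range is refused whole. "jaw" is the finger opening in m, from 0 to 0.0918, set as the call begins (left out, the last holds). The fingers move at their own pace and stop on an object; "newtons" is the grip in N (left out, the last holds). Time passes only in rows, so rows that do not move let the fingers close. It gives the time, the measured TCP pose, the force, the opening and the grip force at its end, in the units of the state.
- arm.observe(): the state, without advancing time (a new reading comes with each control period).
- arm.get_image(name): name is "side" or "top"; returns a dict with "pixels" (480x640x3 uint8, red, green, blue), "z_map" (480x640 float32, m along the optical axis (not along the pixel's ray), 0 where there is no reading), "fx", "fy", "cx", "cy" (pixels), "xyz" and "rotation" of the camera in the world. Camera axes: x right, y down, z forward; pixel columns grow to the right and rows downward; lengths in m; the calibration is good to about 2 mm. A picture is of the moment at which its call begins.
- arm.sign_off(): hands the job in; it is judged then, once.
The state is a dict: "clock": time; "joints": joint angles; "dq": joint speeds; "joint_efforts": joint torques, N m; "position": TCP position; "ee_rot": TCP orientation; "force": force on the tool from outside, world axes, zero at the start; "ft_torque": the same for the moment, N m; "width": opening from 0.0 (shut) to 1.0 (fully open); "gripper_force": force on a finger pad.
Only numpy, scipy, OpenCV 4.12 (cv2) and the standard library are available. Lean on these libraries where they do the work, as an engineer would, in place of code of your own. Each camera call takes 0.05 s, during which the arm holds its last target. There are 200 camera calls.

## Working session

There is one attempt and no reset: what is moved stays moved. The work goes in short steps, Python scripts to look and compute and a tool call to move; the robot and the scene stay as the last step left them, time stands still between calls to the robot, and variables do not carry over. Pictures are saved under pics/ and viewed, at most 10 in all, crops included, and the job is handed in when it is done.

Besides the shell and the picture viewer there is one more tool, called after ">>>" in YAML: its name, and indented under it one key for each argument. arm_command: Moves the arm, as the interface text tells. Its arguments: {"type":"object","properties":{"targets":{"type":"array","items":{"type":"array","items":{"type":"array","items":{"type":"number"}}}},"jaw":{"type":"number"},"newtons":{"type":"number"}},"required":["targets"]}

```bash
mkdir -p pics; ls
cat > h.py <<'E'
import numpy as np, cv2
from scipy.spatial.transform import Rotation as R
from cell import arm
def snap(n,save=None):
    im=arm.get_image(n)
    if save: cv2.imwrite('pics/'+save,im['pixels'][:,:,::-1])
    return im
def cloud(im):
    z=im['z_map'];v,u=np.mgrid[:480,:640]
    p=np.stack([(u-im['cx'])/im['fx']*z,(v-im['cy'])/im['fy']*z,z],-1)
    r=np.array(im['rotation'])
    if r.shape!=(3,3): r=R.from_rotvec(r).as_matrix()
    P=p@r.T+np.array(im['xyz']); P[z==0]=np.nan
    return P
E
python3 - <<'E'
from h import *
for n in ('top','side'):
    im=snap(n,n+'0.png'); np.savez(n+'0.npz',P=cloud(im),pix=im['pixels'])
    print(n,im['xyz'],im['rotation'],im['fx'],im['cx'],im['cy'])
print(arm.observe())
E
```

```text
pics
top [0.47006685 0.0710622  1.40934204] [-2.22030736  2.19520857 -0.06405974] 551.7849479177228 313.3368860994792 240.72831195651693
side [ 0.07859023 -0.52997741  0.8707447 ] [-2.2810748   0.77918626 -0.32339577] 511.19074674039996 315.0370344282038 233.7583441402069
{'clock': 0.1, 'joints': array([-1.29258867,  0.43509694,  0.02499526,  1.57402208, -0.01159978,
        1.13397426, -0.07507802]), 'dq': array([ 0.00167159, -0.00115389,  0.00122618, -0.00200224,  0.00050146,
       -0.00058121,  0.00103421]), 'joint_efforts': array([ 2.38948829e-03, -6.69122958e+01,  9.87601429e-01, -3.15140676e+01,
       -6.05536345e-02,  3.74536228e-02,  4.76971456e-05]), 'position': array([0.23219259, 0.57980469, 0.24505251]), 'ee_rot': array([-5.94643190e-01, -3.08467354e+00,  2.12009367e-03]), 'force': array([-0.34123984,  0.91485204, -0.3724868 ]), 'ft_torque': array([-0.00370037, -0.0449063 , -0.02714121]), 'gripper_force': 0.0, 'width': 0.9999650516907129}
```

View pics/top0.png

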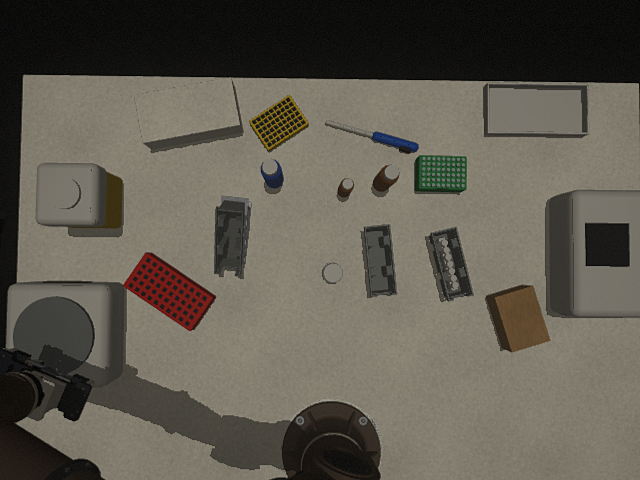

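View pics/side0.png

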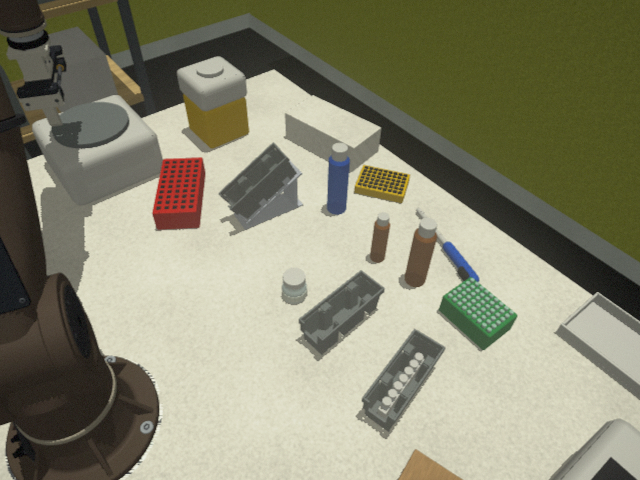

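The top view shows the sloped tote at about (232,235), the spare at (379,260), and the loaded tote with vials at (449,264). The small amber bottle is at (345,188), with a larger amber look-alike at (386,178), a blue one at (272,173) and the jar at (333,273). Both totes on the table have their scoop ends towards the robot (down in the image).

Run:
```python
from h import *
D=np.load('top0.npz');P=D['P'];S=np.load('side0.npz')['P']
def box(Q,c,h): return Q[(abs(Q[...,0]-c[0])<h)&(abs(Q[...,1]-c[1])<h)]
print('table',np.nanmedian(P[300:340,380:420,2]),np.nanmedian(S[350:400,200:260,2]))
for nm,(u,v) in dict(loaded=(449,264),spare=(379,260)).items():
    c=P[v,u]; 
    for k,Q in (('top',P),('side',S)):
        q=box(Q,c,.12); q=q[(q[:,2]>.06)&(q[:,2]<.08)]
        if nm=='loaded' or 1:
            q=q[np.hypot(*(q[:,:2]-c[:2]).T)<.1]
        print(nm,k,len(q),np.median(q[:,2]),cv2.minAreaRect(q[:,:2].astype(np.float32)))
for nm,(u,v) in dict(bottle=(346,182),big=(389,170),jar=(333,273),blue=(270,166)).items():
    c=P[v,u]
    for k,Q in (('top',P),('side',S)):
        q=box(Q,c,.05); zt=q[:,2].max(); q=q[q[:,2]>zt-.006]
        print(nm,k,zt,len(q),cv2.minEnclosingCircle(q[:,:2].astype(np.float32)))
# sloped tote
c=P[235,232]
for k,Q in (('top',P),('side',S)):
    q=box(Q,c,.13); q=q[q[:,2]>.03]; np.save('slope_%s.npy'%k,q); print(k,len(q),q.min(0),q.max(0))
# crops
for n,(x0,x1,y0,y1),f in (('top',(205,260,185,285),6),('side',(205,315,130,240),5)):
    I=np.load(n+'0.npz')['pix'][y0:y1,x0:x1,::-1]
    cv2.imwrite('pics/c_%s.png'%n,np.clip(cv2.resize(I,None,fx=f,fy=f,interpolation=2)*1.6,0,255).astype('uint8'))
```

```text
table -0.0001880496993840186 0.00028802714285469655
loaded top 564 0.06701338290091707 ((0.475784569978714, -0.2888607978820801), (0.1715940684080124, 0.06679768860340118), 14.289044380187988)
loaded side 1115 0.06735471315175867 ((0.47356778383255005, -0.2904089093208313), (0.17438115179538727, 0.06476642191410065), 14.10476303100586)
spare top 522 0.06735325765448819 ((0.48205411434173584, -0.11298468708992004), (0.17214886844158173, 0.0647994875907898), 6.232216835021973)
spare side 997 0.06643328025983741 ((0.480740487575531, -0.11509636789560318), (0.17361295223236084, 0.06630253046751022), 6.069683074951172)
bottle top 0.13615839415280662 39 ((0.6585537791252136, -0.026719480752944946), 0.01184123381972313)
bottle side 0.13300452158642384 92 ((0.6582715511322021, -0.0304271150380373), 0.014066943898797035)
big top 0.1789820901069028 84 ((0.6804800629615784, -0.12260324507951736), 0.016245834529399872)
big side 0.17671709152514037 173 ((0.6791992783546448, -0.124468594789505), 0.018195563927292824)
jar top 0.07109411518698816 32 ((0.44891485571861267, 0.001421579159796238), 0.022058991715312004)
jar side 0.06690462748595405 269 ((0.4487667381763458, 0.00030815269565209746), 0.02399020455777645)
blue top 0.1923239159610659 55 ((0.6872580647468567, 0.15147773921489716), 0.017132144421339035)
blue side 0.18794301500308297 128 ((0.6873008608818054, 0.14863555133342743), 0.01903028041124344)
top 2554 [0.40869091 0.13770125 0.03001087] [0.66864264 0.37845952 0.17303539]
side 3825 [0.40868926 0.1300575  0.03003456] [0.66868387 0.37832666 0.17615827]
```

View pics/c_top.png

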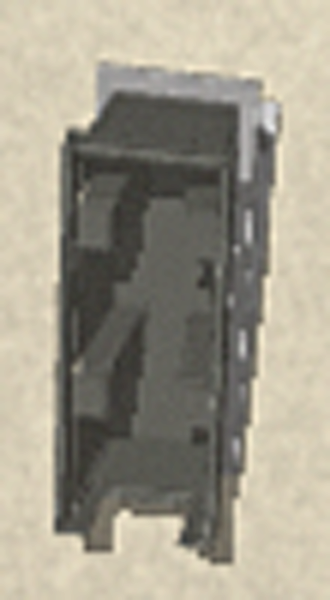

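View pics/c_side.png

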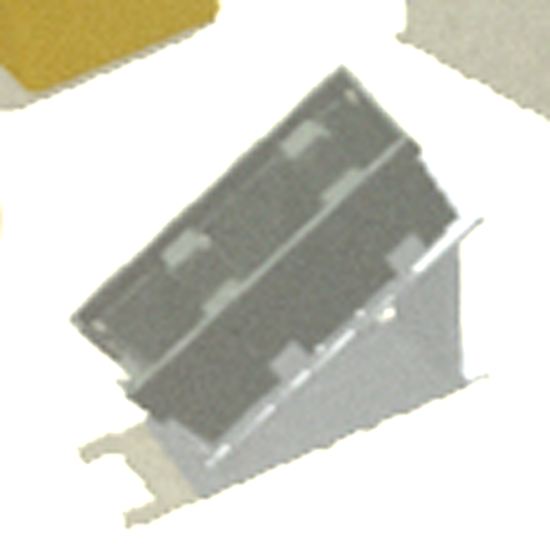

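The crops show the sloped tote's rim clearly: full end at the top, scoop cut-out at the low end near the robot. Next I fit the rim plane and rectangle, with outliers gated out.

```bash
cat > fit.py <<'E'
from h import *
best=[]
qs={k:np.load(f'slope_{k}.npy') for k in('top','side')}
for k in qs:
    q=qs[k]; q=q[(q[:,1]>.17)&(q[:,1]<.34)&(q[:,2]<.2)]
    # rim plane: normal with 30deg tilt, yaw free
    for yaw in np.radians(np.arange(-20,21,1.)):
        Rm=(R.from_euler('z',yaw)*R.from_euler('y',-30,degrees=True)).as_matrix()
        l=q@Rm
        h=l[:,2]; 
        top=np.sort(h)[-30]
        m=h>top-.007
        if m.sum()<80: continue
        r=cv2.minAreaRect(l[m][:,:2].astype(np.float32))
        best.append((k,np.degrees(yaw),m.sum(),top,r))
for k in qs:
    b=[x for x in best if x[0]==k]; b.sort(key=lambda x:-x[2])
    for x in b[:6]: print(x)
E
python3 fit.py
```

```text
('top', np.float64(-6.000000000000001), np.int64(333), np.float64(-0.1317853080272961), ((0.45730000734329224, 0.3079981505870819), (0.09692312031984329, 0.2369975596666336), 78.21426391601562))
('top', np.float64(-5.0), np.int64(332), np.float64(-0.13435557010619145), ((0.4618947505950928, 0.2998594343662262), (0.09694094210863113, 0.2370034009218216), 77.34239196777344))
('top', np.float64(-4.0), np.int64(328), np.float64(-0.13676854124040058), ((0.46636641025543213, 0.29162922501564026), (0.09695174545049667, 0.23700642585754395), 76.47145080566406))
('top', np.float64(-10.0), np.int64(326), np.float64(-0.12027917389058389), ((0.4374319911003113, 0.3399135172367096), (0.0982321947813034, 0.2378557026386261), 81.15214538574219))
('top', np.float64(-7.0), np.int64(326), np.float64(-0.1288850091049543), ((0.4525834918022156, 0.3160429000854492), (0.09689813107252121, 0.23698927462100983), 79.0870361328125))
('top', np.float64(-8.0), np.int64(325), np.float64(-0.12598577782372486), ((0.4475899338722229, 0.32401907444000244), (0.09686591476202011, 0.23729732632637024), 79.9606475830078
[... 418 characters left out ...]
4(468), np.float64(-0.13250367224502702), ((0.4558984935283661, 0.30406153202056885), (0.10116902738809586, 0.23904500901699066), 77.87481689453125))
('side', np.float64(-9.0), np.int64(466), np.float64(-0.12423804369148096), ((0.44133538007736206, 0.32827264070510864), (0.10326378792524338, 0.23983246088027954), 79.67667388916016))
('side', np.float64(-4.0), np.int64(461), np.float64(-0.13758485338262497), ((0.4648662805557251, 0.2877708971500397), (0.10105869919061661, 0.23901782929897308), 76.1593246459961))
('side', np.float64(-10.0), np.int64(460), np.float64(-0.12126541869102093), ((0.43623822927474976, 0.3361446261405945), (0.10394994169473648, 0.24008311331272125), 80.2759780883789))
```

```bash
cat > fit.py <<'E'
from h import *
polys=dict(top=(6,205,185,[(50,125),(245,150),(225,570),(50,540)]),
 side=(5,205,130,[(60,320),(345,55),(425,145),(135,400),(60,350)]))
for k,(f,u0,v0,pl) in polys.items():
    Pc=np.load(k+'0.npz')['P']
    m=np.zeros((480,640),np.uint8); cv2.fillPoly(m,[(np.array(pl)/f+[u0,v0]).round().astype(int)],1)
    q=Pc[(m>0)&(np.nan_to_num(Pc[...,2])>.04)]
    res=[]
    for t in (28,30,32):
      for yaw in np.arange(-16,16.1,1.):
        Rm=(R.from_euler('z',yaw,degrees=True)*R.from_euler('y',-t,degrees=True)).as_matrix()
        l=q@Rm; h=l[:,2]; top=np.sort(h)[-15]; mm=h>top-.006
        rl=l[mm]; lo=np.percentile(rl,1,0);hi=np.percentile(rl,99,0)
        r=cv2.minAreaRect(rl[:,:2].astype(np.float32))
        c=Rm@np.array([*r[0],np.median(rl[:,2])])
        res.append((mm.sum(),t,yaw,c.round(4),np.round(r[1],4),round(r[2],1)))
    res.sort(key=lambda x:-x[0])
    for x in res[:6]: print(k,*x)
E
python3 fit.py
```

```text
top 250 30 -7.0 [0.5176 0.249  0.1272] [0.1735 0.0651] 1.3
top 248 30 -9.0 [0.5175 0.249  0.1273] [0.1735 0.0652] 3.0
top 246 30 -8.0 [0.5175 0.249  0.1272] [0.1735 0.0651] 2.2
top 245 30 -5.0 [0.5176 0.2489 0.1272] [0.0649 0.1735] 89.6
top 243 30 -11.0 [0.5174 0.249  0.1274] [0.1735 0.0652] 4.7
top 242 30 -6.0 [0.5175 0.2489 0.1272] [0.1735 0.0649] 0.4
side 379 30 -6.0 [0.5161 0.2463 0.1254] [0.1718 0.0691] 0.7
side 376 30 -7.0 [0.5162 0.2474 0.1254] [0.1718 0.0713] 1.6
side 373 30 -8.0 [0.5162 0.2474 0.1254] [0.1718 0.0714] 2.5
side 369 30 -9.0 [0.5162 0.2474 0.1254] [0.1718 0.0714] 3.4
side 369 30 -5.0 [0.5161 0.2462 0.1255] [0.0691 0.1718] 89.8
side 366 30 -4.0 [0.5161 0.2461 0.1254] [0.0688 0.1718] 88.9
```

```bash
cat >> h.py <<'E'
from scipy.linalg import logm, expm
def T(p,Rm):
    t=np.eye(4);t[:3,:3]=Rm;t[:3,3]=p;return t
def cur():
    s=arm.observe(); return T(s['position'],R.from_rotvec(s['ee_rot']).as_matrix())
def down(ydeg): # tool z down, tool y along ydeg
    a=np.radians(ydeg);y=np.array([np.cos(a),np.sin(a),0]);z=np.array([0,0,-1.]);return np.stack([np.cross(y,z),y,z],1)
def plan(T1,T2,vmax=.045,wmax=8.):
    L=np.real(logm(np.linalg.inv(T1)@T2))
    D=np.linalg.inv(T1)@T2
    w=np.degrees(np.linalg.norm(R.from_matrix(D[:3,:3]).as_rotvec()))
    N=max(1,int(np.ceil(max(np.linalg.norm(L[:3,3])/vmax,w/wmax))))
    A=expm(L/N); row=[*A[:3,3],*R.from_matrix(A[:3,:3]).as_rotvec()]
    print(N,'x',np.round(row,4).tolist())
yaw0=np.radians(-5.5); rim=np.array([.517,.248,.1265])
Rt=(R.from_euler('z',yaw0)*R.from_euler('y',-np.radians(30))).as_matrix()
Rg=Rt@np.diag([-1,1,-1.])
E
python3 - <<'E'
from h import *
plan(cur(),T(rim+.08*Rt[:,2],Rg))
E
```

```text
10 x [-0.0304, -0.0258, 0.0121, -0.0076, -0.052, -0.0278]
```

>>> arm_command:
  targets:
    - [[-0.0304,-0.0258,0.0121,-0.0076,-0.052,-0.0278],[-0.0304,-0.0258,0.0121,-0.0076,-0.052,-0.0278],[-0.0304,-0.0258,0.0121,-0.0076,-0.052,-0.0278],[-0.0304,-0.0258,0.0121,-0.0076,-0.052,-0.0278],[-0.0304,-0.0258,0.0121,-0.0076,-0.052,-0.0278],[-0.0304,-0.0258,0.0121,-0.0076,-0.052,-0.0278],[-0.0304,-0.0258,0.0121,-0.0076,-0.052,-0.0278],[-0.0304,-0.0258,0.0121,-0.0076,-0.052,-0.0278],[-0.0304,-0.0258,0.0121,-0.0076,-0.052,-0.0278],[-0.0304,-0.0258,0.0121,-0.0076,-0.052,-0.0278]]
  jaw: 0.0918
  newtons: 25

```text
clock: 1.35
position: [0.4778, 0.2514, 0.1961]
ee_rot: [0.124, 2.614, -0.032]
force: [0.7, -0.1, -0.0]
width: 1.0
gripper_force: 0.0
```

>>> arm_command:
  targets:
    - [[0,0,0,0,0,0]]

```text
clock: 1.48
position: [0.4779, 0.2492, 0.1959]
ee_rot: [0.131, 2.615, -0.036]
force: [-0.5, 0.4, 0.7]
width: 1.003
gripper_force: 0.0
```

Run:
```python
from h import *
s=arm.observe();print(s['clock'],s['joints'].round(2),s['position'],rim+.08*Rt[:,2])
plan(cur(),T(rim-.006*Rt[:,2],Rg),vmax=.03)
```

```text
1.475 [-1.11  0.2   0.3   2.22  0.76  0.52  0.01] [0.47794112 0.24920927 0.19588594] [0.47718415 0.25183383 0.19578203]
3 x [0.0003, 0.0009, 0.0285, -0.0008, 0.0001, -0.0011]
```

>>> arm_command:
  targets:
    - [[0.0003,0.001,0.0285,-0.001,0,-0.001],[0.0003,0.001,0.0285,-0.001,0,-0.001],[0,0,0.0285,0,0,0],[0,0,0,0,0,0],[0,0,0,0,0,0]]

```text
clock: 2.1
position: [0.5192, 0.2512, 0.1223]
ee_rot: [0.122, 2.615, -0.03]
force: [-0.6, -0.5, 1.0]
width: 1.001
gripper_force: 0.0
```

Run:
```python
from h import *
s=arm.observe();print(s['clock'],s['position'],rim-.006*Rt[:,2],s['force'])
plan(cur(),T(rim-.006*Rt[:,2],Rg),vmax=.03)
a=snap('side')['pixels'][100:250,190:340,::-1];b=snap('top')['pixels'][170:320,170:320,::-1]
cv2.imwrite('pics/g1.png',cv2.convertScaleAbs(cv2.resize(np.hstack([b,a]),(800,400),interpolation=2),alpha=1.5))
```

```text
2.1 [0.51915949 0.25122809 0.1222704 ] [0.51998619 0.24771246 0.12130385] [-0.56880706 -0.45749237  0.9633368 ]
1 x [-0.0005, -0.0034, 0.0014, 0.0035, 0.0001, 0.0017]
```

View pics/g1.png

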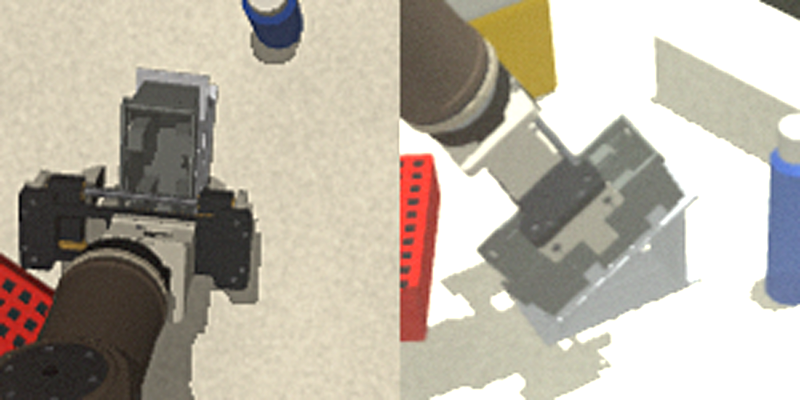

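The picture shows the fingers straddling the rim half-way along (left panel about (155,200), right panel about (590,225)). I shift 3 mm in y and close.

>>> arm_command:
  targets:
    - [[0,-0.003,0.001,0.003,0,0.001],[0,0,0,0,0,0],[0,0,0,0,0,0],[0,0,0,0,0,0],[0,0,0,0,0,0],[0,0,0,0,0,0],[0,0,0,0,0,0]]
  jaw: 0.05

```text
clock: 3.08
position: [0.5198, 0.2479, 0.1212]
ee_rot: [0.125, 2.615, -0.033]
force: [-2.9, 1.4, 5.5]
width: 0.698
gripper_force: 25.0
```

>>> arm_command:
  targets:
    - [[0,0,-0.005,0,0,0],[0,0,-0.015,0,0,0],[0,0,-0.025,0,0,0],[0,0,-0.03,0,0,0],[0,0,-0.03,0,0,0]]

```text
clock: 3.7
position: [0.4664, 0.2517, 0.2122]
ee_rot: [0.126, 2.617, -0.035]
force: [0.4, 0.9, -4.3]
width: 0.694
gripper_force: 25.0
```

Run:
```python
from h import *
s=arm.observe();print(s['clock'],s['position'],s['force'],s['joints'].round(2))
T1=T([.49,.22,.30],down(84.5)); T2=T([.49,-.05,.31],down(0)); T3=T([.475,-.2895,.26],down(-75.8))
plan(cur(),T1,wmax=7);plan(T1,T2,wmax=7.5);plan(T2,T3,wmax=7.5)
```

```text
3.7 [0.46635491 0.25174293 0.2121841 ] [ 0.41730467  0.92760587 -4.3460552 ] [-1.12  0.16  0.27  2.21  0.73  0.58  0.03]
5 x [-0.0106, -0.0059, -0.0152, -0.0003, 0.1045, -0.0]
12 x [-0.0172, -0.0177, -0.0008, 0.0, 0.0, 0.1229]
11 x [-0.0202, 0.012, 0.0045, 0.0, 0.0, 0.1203]
```

>>> arm_command:
  targets:
    - [[-0.0106,-0.0059,-0.0152,0,0.1045,0],[-0.0106,-0.0059,-0.0152,0,0.1045,0],[-0.0106,-0.0059,-0.0152,0,0.1045,0],[-0.0106,-0.0059,-0.0152,0,0.1045,0],[-0.0106,-0.0059,-0.0152,0,0.1045,0]]

```text
clock: 4.32
position: [0.4898, 0.2204, 0.2982]
ee_rot: [0.152, 3.127, -0.003]
force: [0.6, -0.6, -3.7]
width: 0.695
gripper_force: 25.0
```

>>> arm_command:
  targets:
    - [[-0.0172,-0.0177,-0.0008,0,0,0.1229],[-0.0172,-0.0177,-0.0008,0,0,0.1229],[-0.0172,-0.0177,-0.0008,0,0,0.1229],[-0.0172,-0.0177,-0.0008,0,0,0.1229],[-0.0172,-0.0177,-0.0008,0,0,0.1229],[-0.0172,-0.0177,-0.0008,0,0,0.1229],[-0.0172,-0.0177,-0.0008,0,0,0.1229],[-0.0172,-0.0177,-0.0008,0,0,0.1229],[-0.0172,-0.0177,-0.0008,0,0,0.1229],[-0.0172,-0.0177,-0.0008,0,0,0.1229]]

```text
clock: 5.58
position: [0.5169, -0.01, 0.3064]
ee_rot: [1.932, 2.461, 0.008]
force: [0.0, -0.2, -3.4]
width: 0.694
gripper_force: 25.0
```

Run:
```python
from h import *
s=arm.observe();print(s['clock'],s['position'],s['force'],s['joints'].round(2),s['width'])
T3=T([.475,-.2895,.26],down(-75.8))
plan(cur(),T3,wmax=7.5)
```

```text
5.575 [ 0.51692397 -0.01002395  0.30638936] [ 0.02951587 -0.1849109  -3.41331472] [-0.57  0.21  0.59  1.79 -0.12  1.17  0.3 ] 0.6935713704261887
12 x [-0.0247, 0.0084, 0.004, 0.0012, -0.0003, 0.1302]
```

>>> arm_command:
  targets:
    - [[-0.0247,0.0084,0.004,0.001,0,0.1302],[-0.0247,0.0084,0.004,0.001,0,0.1302],[-0.0247,0.0084,0.004,0.001,0,0.1302],[-0.0247,0.0084,0.004,0.001,0,0.1302],[-0.0247,0.0084,0.004,0.001,0,0.1302],[-0.0247,0.0084,0.004,0.001,0,0.1302],[-0.0247,0.0084,0.004,0.001,0,0.1302],[-0.0247,0.0084,0.004,0.001,0,0.1302],[-0.0247,0.0084,0.004,0.001,0,0.1302],[-0.0247,0.0084,0.004,0.001,0,0.1302]]

```text
clock: 6.82
position: [0.514, -0.2526, 0.2672]
ee_rot: [3.04, 0.79, 0.009]
force: [0.3, -0.8, -3.4]
width: 0.697
gripper_force: 25.0
```

>>> arm_command:
  targets:
    - [[-0.0247,0.0084,0.004,0.001,0,0.1302],[-0.0247,0.0084,0.004,0.001,0,0.1302],[0,0,0,0,0,0],[0,0,0,0,0,0]]

```text
clock: 7.32
position: [0.4781, -0.2879, 0.2594]
ee_rot: [-3.114, -0.398, -0.01]
force: [0.6, 1.6, -2.9]
width: 0.694
gripper_force: 25.0
```

Run:
```python
from h import *
s=arm.observe();print(s['clock'],s['position'],s['force'],s['joints'].round(2),s['width'])
plan(cur(),T([.475,-.2895,.26],down(-75.8)))
for n in('side','top'):
    im=snap(n,n+'1.png'); np.savez(n+'1.npz',P=cloud(im),pix=im['pixels'])
a=cv2.imread('pics/side1.png')[230:440,330:540];b=cv2.imread('pics/top1.png')[190:350,380:540]
cv2.imwrite('pics/s1.png',cv2.convertScaleAbs(np.hstack([cv2.resize(x,(400,400),interpolation=2) for x in(b,a)]),alpha=1.5))
```

```text
7.325 [ 0.4781295  -0.28792289  0.2594357 ] [ 0.59753715  1.59648175 -2.91647683] [-0.25  0.43  1.    1.78 -0.4   1.15 -0.44] 0.6943244638746825
1 x [-0.0034, 0.0007, -0.0006, -0.0012, -0.0063, 0.0063]
```

View pics/s1.png

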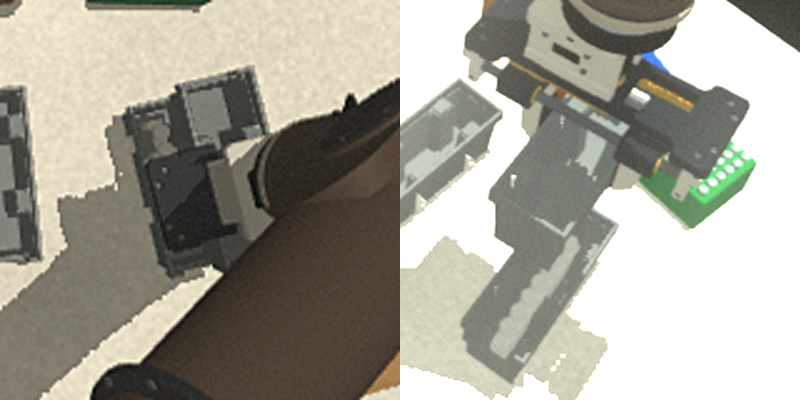

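The held tote is over the loaded one, full end towards the robot (right panel about (535,215)) and scoop end far, as wanted. Now I measure its offset in the grip and the loaded tote again from the same pictures.

Run:
```python
from h import *
Ti=np.linalg.inv(cur())
for n in('side','top'):
    P=np.load(n+'1.npz')['P'].reshape(-1,3); P=P[np.isfinite(P[:,0])]
    l=P@Ti[:3,:3].T+Ti[:3,3]
    print(n)
    for sgn in(-1,1):
      for z0 in (-.012,-.008,-.004,0,.004,.008):
        m=(abs(l[:,1])<.04)&(l[:,2]>z0)&(l[:,2]<z0+.004)&(sgn*l[:,0]>.05)&(sgn*l[:,0]<.11)
        if m.sum()>3: print(sgn,z0,m.sum(),'x',np.percentile(l[m,0],[1,10,50,90,99]).round(4),'y',l[m,1].min().round(4),l[m,1].max().round(4))
    m=(P[:,2]>.06)&(P[:,2]<.08)&(np.hypot(P[:,0]-.4747,P[:,1]+.2895)<.1)
    q=P[m]; c,s=np.cos(np.radians(14.2)),np.sin(np.radians(14.2)); d=q[:,:2]-[.4747,-.2895]
    a=d@[c,s]; b=d@[-s,c]; print('loaded along',np.percentile(a,[0,1,99,100]).round(4),'across',np.percentile(b,[0,1,99,100]).round(4),m.sum())
```

```text
side
-1 -0.012 22 x [-0.0842 -0.0833 -0.082  -0.0569 -0.0557] y -0.0291 0.0329
-1 -0.008 249 x [-0.0838 -0.0831 -0.0797 -0.0576 -0.0508] y -0.031 0.0334
-1 -0.004 104 x [-0.0841 -0.0836 -0.0827 -0.0556 -0.0502] y -0.0297 0.0331
-1 0 152 x [-0.0841 -0.0832 -0.0612 -0.0519 -0.0502] y -0.0306 0.0331
-1 0.004 107 x [-0.0835 -0.083  -0.0646 -0.0538 -0.0502] y -0.03 0.033
-1 0.008 44 x [-0.0807 -0.0665 -0.0562 -0.0548 -0.0512] y -0.0258 0.0261
loaded along [-0.0891 -0.0877  0.0831  0.086 ] across [-0.033  -0.0327  0.031   0.0318] 823
top
-1 -0.008 16 x [-0.0669 -0.0655 -0.0579 -0.0518 -0.0508] y -0.0326 -0.0282
-1 -0.004 5 x [-0.0632 -0.0624 -0.0601 -0.0507 -0.0507] y -0.0321 -0.0225
-1 0 10 x [-0.067  -0.0601 -0.0528 -0.0506 -0.0501] y -0.0323 -0.0146
-1 0.004 8 x [-0.0699 -0.0674 -0.0534 -0.0525 -0.0521] y -0.0319 -0.0146
1 -0.012 24 x [0.051  0.0568 0.074  0.0908 0.0913] y -0.0332 0.0312
1 -0.008 74 x [0.05   0.0542 0.0727 0.0889 0.0905] y -0.0324 0.032
1 -0.004 30 x [0.0529 0.0588 0.0722 0.0899 0.0913] y -0.0324 0.0328
1 0 26 x [0.0509 0.054  0.0672 0.0861 0.0897] y -0.0322 0.0286
1 0.004 25 x [0.0522 0.0554 0.0746 0.0858 0.0895] y -0.0321 0.0287
1 0.008 16 x [0.0513 0.0569 0.065  0.0835 0.09  ] y -0.0301 0.0304
loaded along [-0.0844 -0.0838  0.0868  0.087 ] across [-0.016  -0.0063  0.0333  0.0336] 210
```

Run:
```python
from h import *
plan(cur(),T([.4716,-.2894,.15],down(-75.8)),vmax=.02)
```

```text
6 x [-0.0013, -0.0, 0.0183, -0.0001, -0.0011, 0.0012]
```

>>> arm_command:
  targets:
    - [[-0.0013,0,0.0183,0,-0.0011,0.0012],[-0.0013,0,0.0183,0,-0.0011,0.0012],[-0.0013,0,0.0183,0,-0.0011,0.0012],[-0.0013,0,0.0183,0,-0.0011,0.0012],[-0.0013,0,0.0183,0,-0.0011,0.0012],[-0.0013,0,0.0183,0,-0.0011,0.0012],[0,0,0,0,0,0],[0,0,0,0,0,0]]

```text
clock: 8.43
position: [0.4709, -0.291, 0.1502]
ee_rot: [3.117, 0.383, 0.0]
force: [-0.1, -0.0, -3.9]
width: 0.693
gripper_force: 25.0
```

Run:
```python
from h import *
s=arm.observe();print(s['clock'],s['position'],s['force'],s['joints'].round(2))
plan(cur(),T([.4716,-.2894,.14],down(-75.8)),vmax=.02)
Ti=np.linalg.inv(cur())
for n in('side','top'):
    im=snap(n,n+'2.png'); P=cloud(im).reshape(-1,3); P=P[np.isfinite(P[:,0])]
    l=P@Ti[:3,:3].T+Ti[:3,3]
    for nm,za,zb in(('up',-.008,.006),('lo',.072,.086)):
      for sgn in(-1,1):
        m=(abs(l[:,1])<.04)&(l[:,2]>za)&(l[:,2]<zb)&(sgn*l[:,0]>.04)&(sgn*l[:,0]<.11)
        if m.sum()>9: print(n,nm,sgn,m.sum(),'x',np.percentile(l[m,0],[1,5,95,99]).round(4),'y',np.percentile(l[m,1],[1,5,95,99]).round(4))
    # underside slope: rim height profile
    m=(abs(abs(l[:,1])-.031)<.004)&(l[:,2]>-.015)&(l[:,2]<.0)
    for x in(-.075,-.055,.055,.075):
        k=m&(abs(l[:,0]-x)<.01)
        if k.sum()>5: print(n,'rim',x,k.sum(),np.percentile(l[k,2],[10,50]).round(4))
```

```text
8.425 [ 0.47093087 -0.29100716  0.15023317] [-0.09327216 -0.04182028 -3.88190298] [-0.16  0.55  0.9   1.91 -0.53  0.94 -0.33]
1 x [0.001, -0.0014, 0.0102, 0.0007, -0.0, -0.0031]
side up -1 594 x [-0.0835 -0.083  -0.0427 -0.0404] y [-0.0305 -0.0291  0.0328  0.0332]
side lo -1 160 x [-0.084  -0.0835 -0.0444 -0.0409] y [-0.0318 -0.0308  0.0321  0.0323]
side rim -0.075 78 [-0.0076 -0.0062]
side rim -0.055 73 [-0.0079 -0.0062]
top up 1 136 x [0.0404 0.0413 0.0901 0.0911] y [-0.0326 -0.0321  0.0309  0.0318]
top lo -1 10 x [-0.0616 -0.061  -0.0515 -0.0514] y [-0.0336 -0.0334 -0.0294 -0.0294]
top lo 1 64 x [0.0408 0.0434 0.09   0.0907] y [-0.0342 -0.0339 -0.0194 -0.016 ]
top rim 0.055 44 [-0.0091 -0.0066]
top rim 0.075 40 [-0.0101 -0.0068]
```

Upper and lower tote ends agree within about 1 mm in both views; I lower gently.

>>> arm_command:
  targets:
    - [[0,-0.001,0.006,0,0,-0.003],[0,0,0.005,0,0,0],[0,0,0.004,0,0,0],[0,0,0.003,0,0,0],[0,0,0.002,0,0,0],[0,0,0,0,0,0]]

```text
clock: 9.28
position: [0.4704, -0.2896, 0.1298]
ee_rot: [3.117, 0.388, -0.001]
force: [0.5, 0.2, -3.8]
width: 0.692
gripper_force: 25.0
```

>>> arm_command:
  targets:
    - [[0,0,0.0015,0,0,0],[0,0,0.001,0,0,0],[0,0,0,0,0,0]]

```text
clock: 9.65
position: [0.4704, -0.2896, 0.1273]
ee_rot: [3.117, 0.389, -0.001]
force: [-0.5, -0.3, -2.9]
width: 0.7
gripper_force: 25.0
```

>>> arm_command:
  targets:
    - [[0,0,0.001,0,0,0],[0,0,0.001,0,0,0],[0,0,0,0,0,0]]

```text
clock: 10.02
position: [0.4705, -0.2897, 0.1255]
ee_rot: [3.117, 0.388, -0.0]
force: [-0.8, 0.8, -0.5]
width: 0.697
gripper_force: 25.0
```

Contact is beginning at the expected height.

>>> arm_command:
  targets:
    - [[0,0,0.001,0,0,0],[0,0,0,0,0,0]]

```text
clock: 10.28
position: [0.4705, -0.2898, 0.1253]
ee_rot: [-3.117, -0.388, -0.001]
force: [-3.8, 2.2, 11.5]
width: 0.693
gripper_force: 25.0
```

Run:
```python
from h import *
s=arm.observe();print(s['clock'],s['position'],s['force'],s['ft_torque'])
Ti=np.linalg.inv(cur())
im=snap('side','side3.png'); P=cloud(im).reshape(-1,3); P=P[np.isfinite(P[:,0])]
for n,P in(('side',P),('top',cloud(snap('top','top3.png')).reshape(-1,3))):
    P=P[np.isfinite(P[:,0])]
    l=P@Ti[:3,:3].T+Ti[:3,3]
    m=(abs(abs(l[:,1])-.031)<.004)&(l[:,2]>-.02)&(l[:,2]<.01)
    for x in(-.075,-.055,.055,.075):
        k=m&(abs(l[:,0]-x)<.01)
        if k.sum()>5: print(n,'rim z',x,k.sum(),np.percentile(P[k,2],[50,90]).round(4))
```

```text
10.275 [ 0.47052941 -0.28976301  0.12534417] [-3.79402739  2.18710779 11.4594296 ] [1.00303535 1.00934018 0.0685376 ]
side rim z -0.075 99 [0.1305 0.1334]
side rim z -0.055 86 [0.1313 0.1335]
top rim z 0.055 56 [0.1289 0.1338]
top rim z 0.075 54 [0.1293 0.1355]
```

Rim is at about 0.133, level and seated on the ledges. I release and rise.

>>> arm_command:
  targets:
    - [[0,0,0,0,0,0],[0,0,0,0,0,0],[0,0,0,0,0,0],[0,0,0,0,0,0]]
  jaw: 0.085

```text
clock: 10.88
position: [0.4705, -0.2897, 0.1243]
ee_rot: [3.117, 0.389, -0.001]
force: [1.0, 0.8, 0.4]
width: 0.923
gripper_force: 0.0
```

>>> arm_command:
  targets:
    - [[0,0,-0.01,0,0,0],[0,0,-0.02,0,0,0],[0,0,-0.035,0,0,0],[0,0,-0.04,0,0,0],[0,0,-0.04,0,0,0]]

```text
clock: 11.5
position: [0.4702, -0.2898, 0.2713]
ee_rot: [3.117, 0.388, -0.0]
force: [0.5, 0.6, -0.4]
width: 0.931
gripper_force: 0.0
```

Run:
```python
from h import *
s=arm.observe();print(s['clock'],s['position'],s['force'],s['joints'].round(2),s['width'])
a=np.degrees(np.arctan2(-.0285,.6585))
B=[.6585,-.0285]
T1=T([*B,.26],down(a))
plan(cur(),T1,wmax=7)
```

```text
11.5 [ 0.47023414 -0.28976553  0.27126171] [ 0.54267682  0.60393345 -0.43364218] [-0.27  0.42  1.02  1.77 -0.38  1.17 -0.45] 0.9307774883271297
11 x [0.0311, -0.0037, 0.001, 0.0, 0.0, -0.1164]
```

>>> arm_command:
  targets:
    - [[0.0311,-0.0037,0.001,0,0,-0.1164],[0.0311,-0.0037,0.001,0,0,-0.1164],[0.0311,-0.0037,0.001,0,0,-0.1164],[0.0311,-0.0037,0.001,0,0,-0.1164],[0.0311,-0.0037,0.001,0,0,-0.1164],[0.0311,-0.0037,0.001,0,0,-0.1164],[0.0311,-0.0037,0.001,0,0,-0.1164],[0.0311,-0.0037,0.001,0,0,-0.1164],[0.0311,-0.0037,0.001,0,0,-0.1164],[0.0311,-0.0037,0.001,0,0,-0.1164]]
  jaw: 0.065
  newtons: 15

```text
clock: 12.75
position: [0.657, -0.0589, 0.2599]
ee_rot: [2.387, 2.042, -0.001]
force: [0.0, 0.7, -1.0]
width: 0.709
gripper_force: 0.0
```

>>> arm_command:
  targets:
    - [[0.0311,-0.0037,0.001,0,0,-0.1164],[0,0,0,0,0,0],[0,0,0,0,0,0]]

```text
clock: 13.12
position: [0.6579, -0.0292, 0.2588]
ee_rot: [2.269, 2.171, -0.001]
force: [-0.7, -0.7, -0.3]
width: 0.706
gripper_force: 0.0
```

Run:
```python
from h import *
s=arm.observe();print(s['clock'],s['position'],s['joints'].round(2),s['width'])
a=np.degrees(np.arctan2(-.0285,.6585))
plan(cur(),T([.6585,-.0285,.096],down(a)),vmax=.035)
im=snap('top','top4.png');P=cloud(im).reshape(-1,3);P=P[np.isfinite(P[:,0])]
def rect(z0,z1,c,r):
    m=(P[:,2]>z0)&(P[:,2]<z1)&(np.hypot(P[:,0]-c[0],P[:,1]-c[1])<r);return m.sum(),np.median(P[m,2]),cv2.minAreaRect(P[m,:2].astype(np.float32))
print(rect(.122,.142,(.474,-.29),.11))
b=im['pixels'][150:310,330:490,::-1]; i2=snap('side','side4.png'); a=i2['pixels'][190:440,310:510,::-1]
cv2.imwrite('pics/p4.png',cv2.convertScaleAbs(np.hstack([cv2.resize(b,(400,400),interpolation=2),cv2.resize(a,(400,500),interpolation=2)[:400]]),alpha=1.5))
```

```text
13.125 [ 0.6579083  -0.02919744  0.25881139] [-0.42  0.52  0.6   1.5  -0.31  1.21  0.19] 0.7063367880905437
5 x [0.0002, 0.0001, 0.0326, 0.0, 0.0002, -0.0002]
(np.int64(637), np.float64(0.12906401716959226), ((0.4757263660430908, -0.288598895072937), (0.17206630110740662, 0.06591837853193283), 14.028775215148926))
```

View pics/p4.png

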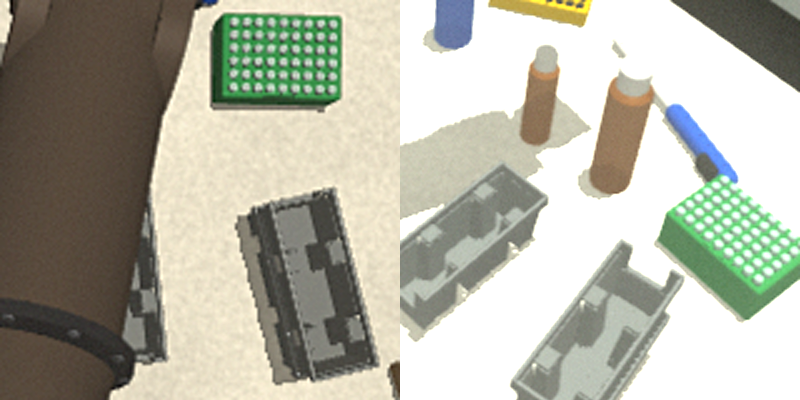

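The stack is level (rim 62 mm above the loaded tote's rim), scoop ends opposite. The small bottle (right panel (540,100)) stands free. Now I descend on the bottle.

>>> arm_command:
  targets:
    - [[0,0,0.0325,0,0,0],[0,0,0.0325,0,0,0],[0,0,0.0325,0,0,0],[0,0,0.0325,0,0,0],[0,0,0.0325,0,0,0],[0,0,0,0,0,0],[0,0,0,0,0,0]]

```text
clock: 14.1
position: [0.6587, -0.0293, 0.0971]
ee_rot: [2.268, 2.171, 0.001]
force: [-0.3, 0.3, -0.3]
width: 0.711
gripper_force: 0.0
```

>>> arm_command:
  targets:
    - [[0,0,0,0,0,0],[0,0,0,0,0,0],[0,0,0,0,0,0],[0,0,0,0,0,0],[0,0,0,0,0,0],[0,0,0,0,0,0],[0,0,0,0,0,0]]
  jaw: 0.02

```text
clock: 14.98
position: [0.658, -0.0283, 0.096]
ee_rot: [2.268, 2.174, -0.0]
force: [-1.7, 0.2, 5.4]
width: 0.363
gripper_force: 15.0
```

>>> arm_command:
  targets:
    - [[0,0,-0.01,0,0,0],[0,0,-0.03,0,0,0],[0,0,-0.045,0,0,0],[0,0,-0.045,0,0,0],[0,0,-0.045,0,0,0],[0,0,-0.04,0,0,0]]

```text
clock: 15.72
position: [0.6579, -0.0284, 0.3128]
ee_rot: [2.268, 2.173, 0.0]
force: [0.3, 0.3, -1.2]
width: 0.363
gripper_force: 15.0
```

Run:
```python
from h import *
s=arm.observe();print(s['clock'],s['position'],s['force'],s['joints'].round(2),s['width'])
plan(cur(),T([.4633,-.2919,.27],down(-32)),vmax=.04)
```

```text
15.725 [ 0.6578528  -0.02842191  0.31282651] [ 0.31854151  0.32011732 -1.23209622] [-0.42  0.49  0.62  1.42 -0.29  1.32  0.17] 0.36251554407194236
9 x [-0.0344, -0.0131, 0.0048, 0.0, 0.0, 0.0573]
```

>>> arm_command:
  targets:
    - [[-0.0344,-0.0131,0.0048,0,0,0.0573],[-0.0344,-0.0131,0.0048,0,0,0.0573],[-0.0344,-0.0131,0.0048,0,0,0.0573],[-0.0344,-0.0131,0.0048,0,0,0.0573],[-0.0344,-0.0131,0.0048,0,0,0.0573],[-0.0344,-0.0131,0.0048,0,0,0.0573],[-0.0344,-0.0131,0.0048,0,0,0.0573],[-0.0344,-0.0131,0.0048,0,0,0.0573],[-0.0344,-0.0131,0.0048,0,0,0.0573],[0,0,0,0,0,0]]

```text
clock: 16.98
position: [0.46, -0.2949, 0.2677]
ee_rot: [-2.753, -1.514, 0.002]
force: [0.9, -0.7, -2.0]
width: 0.364
gripper_force: 15.0
```

Run:
```python
from h import *
s=arm.observe();print(s['clock'],s['position'],s['force'],s['joints'].round(2),s['width'])
plan(cur(),T([.4633,-.2919,.22],down(-32)),vmax=.02)
im=snap('side','side5.png');P=cloud(im).reshape(-1,3);P=P[np.isfinite(P[:,0])]
for z in(.15,.17,.19,.21,.23):
    m=(abs(P[:,2]-z)<.008)&(np.hypot(P[:,0]-.463,P[:,1]+.292)<.035)
    if m.sum()>5: print(z,m.sum(),P[m].min(0).round(4),P[m].max(0).round(4))
m=(P[:,2]>.122)&(P[:,2]<.142)&(np.hypot(P[:,0]-.474,P[:,1]+.29)<.1)&(np.hypot(P[:,0]-.463,P[:,1]+.292)>.027)
print(m.sum(),cv2.minAreaRect(P[m,:2].astype(np.float32)))
cv2.imwrite('pics/p5.png',cv2.convertScaleAbs(cv2.resize(im['pixels'][220:440,320:540,::-1],(600,600),interpolation=2),alpha=1.5))
```

```text
16.975 [ 0.45995316 -0.29489294  0.26770356] [ 0.92511264 -0.72591704 -2.01122197] [-0.13  0.35  0.81  1.78 -0.28  1.13  0.21] 0.36421113467368255
3 x [0.0014, 0.0004, 0.0159, -0.0002, 0.0003, -0.0023]
0.17 39 [ 0.4433 -0.3122  0.1723] [ 0.4654 -0.2857  0.178 ]
0.19 126 [ 0.443  -0.3131  0.1821] [ 0.466  -0.2815  0.1979]
0.21 126 [ 0.443  -0.3133  0.2021] [ 0.4671 -0.2837  0.218 ]
0.23 140 [ 0.4435 -0.3128  0.2221] [ 0.4676 -0.2841  0.2377]
1027 ((0.47353455424308777, -0.29058927297592163), (0.17403572797775269, 0.06462683528661728), 13.981595039367676)
```

View pics/p5.png

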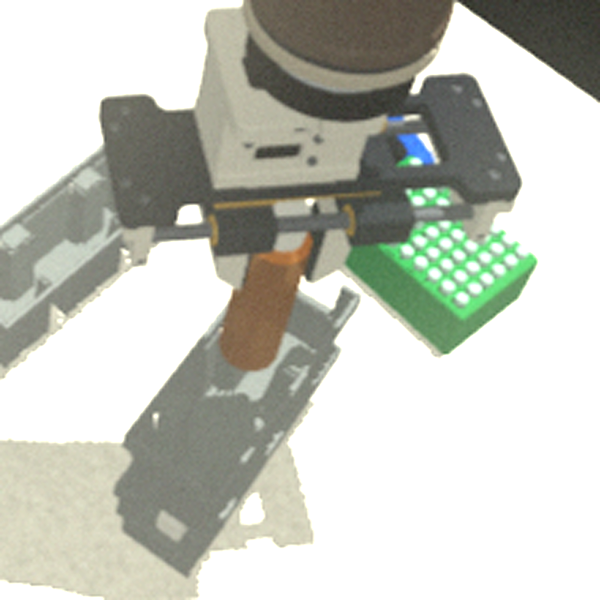

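The bottle hangs upright above the upper tote's bay, 3 mm off its goal. I lower with the correction.

>>> arm_command:
  targets:
    - [[0.0014,0.0004,0.016,0,0,-0.002],[0.0014,0.0004,0.016,0,0,0],[0.0014,0.0004,0.016,0,0,0],[0,0,0,0,0,0]]

```text
clock: 17.52
position: [0.4662, -0.2881, 0.2178]
ee_rot: [-2.743, -1.526, 0.004]
force: [-0.8, 0.0, -0.6]
width: 0.362
gripper_force: 15.0
```

>>> arm_command:
  targets:
    - [[0,0,0.012,0,0,0],[0,0,0.012,0,0,0],[0,0,0.012,0,0,0],[0,0,0.01,0,0,0],[0,0,0.006,0,0,0],[0,0,0,0,0,0]]

```text
clock: 18.27
position: [0.4665, -0.2891, 0.1673]
ee_rot: [-2.746, -1.526, 0.001]
force: [-0.3, -0.8, -1.5]
width: 0.363
gripper_force: 15.0
```

>>> arm_command:
  targets:
    - [[-0.002,-0.0007,0,0,0,0],[-0.002,-0.0007,0,0,0,0],[0,0,0.002,0,0,0],[0,0,0.0015,0,0,0],[0,0,0,0,0,0]]

```text
clock: 18.9
position: [0.4634, -0.2917, 0.164]
ee_rot: [-2.746, -1.526, 0.001]
force: [-0.4, -0.6, -1.4]
width: 0.362
gripper_force: 15.0
```

>>> arm_command:
  targets:
    - [[0,0,0.001,0,0,0],[0,0,0.001,0,0,0],[0,0,0,0,0,0]]

```text
clock: 19.27
position: [0.4634, -0.2917, 0.1621]
ee_rot: [-2.746, -1.526, 0.001]
force: [0.1, -0.9, -2.4]
width: 0.368
gripper_force: 15.0
```

>>> arm_command:
  targets:
    - [[0,0,0.001,0,0,0],[0,0,0,0,0,0]]

```text
clock: 19.52
position: [0.4633, -0.2917, 0.1611]
ee_rot: [-2.746, -1.526, 0.001]
force: [-0.3, 0.7, -2.0]
width: 0.363
gripper_force: 15.0
```

>>> arm_command:
  targets:
    - [[0,0,0.001,0,0,0],[0,0,0,0,0,0]]

```text
clock: 19.77
position: [0.4635, -0.2919, 0.1605]
ee_rot: [2.746, 1.526, -0.0]
force: [-1.1, 1.9, 4.4]
width: 0.367
gripper_force: 15.0
```

Contact with the floor at the expected height; I release softly and retreat.

>>> arm_command:
  targets:
    - [[0,0,0,0,0,0],[0,0,0,0,0,0],[0,0,0,0,0,0],[0,0,0,0,0,0]]
  jaw: 0.065

```text
clock: 20.27
position: [0.4634, -0.2917, 0.1601]
ee_rot: [-2.746, -1.526, 0.001]
force: [0.5, -0.3, 0.1]
width: 0.702
gripper_force: 0.0
```

>>> arm_command:
  targets:
    - [[0,0,-0.01,0,0,0],[0,0,-0.025,0,0,0],[0,0,-0.035,0,0,0],[0,0,-0.04,0,0,0],[-0.03,-0.03,-0.02,0,0,0],[-0.03,-0.03,0,0,0,0],[0,0,0,0,0,0]]

```text
clock: 21.15
position: [0.3778, -0.3124, 0.2913]
ee_rot: [2.749, 1.52, 0.002]
force: [-0.6, 0.0, 0.5]
width: 0.707
gripper_force: 0.0
```

Run:
```python
from h import *
s=arm.observe();print(s['clock'],s['position'],s['force'])
im=snap('side');P=cloud(im).reshape(-1,3);P=P[np.isfinite(P[:,0])]
for z in(.14,.155,.165,.19):
    m=(abs(P[:,2]-z)<.006)&(np.hypot(P[:,0]-.463,P[:,1]+.292)<.035)
    if m.sum()>5: print(z,m.sum(),P[m].min(0).round(4),P[m].max(0).round(4))
m=(P[:,2]>.122)&(P[:,2]<.142)&(np.hypot(P[:,0]-.474,P[:,1]+.29)<.1)&(np.hypot(P[:,0]-.463,P[:,1]+.292)>.027)
print(cv2.minAreaRect(P[m,:2].astype(np.float32)))
cv2.imwrite('pics/p6.png',cv2.convertScaleAbs(cv2.resize(im['pixels'][220:440,300:520,::-1],(600,600),interpolation=2),alpha=1.4))
```

```text
21.15 [ 0.37780968 -0.31242807  0.29134621] [-0.61338515  0.02867521  0.51887025]
0.14 84 [ 0.4448 -0.3226  0.1341] [ 0.4843 -0.2691  0.1459]
0.155 92 [ 0.4467 -0.31    0.149 ] [ 0.4693 -0.2821  0.1609]
0.165 93 [ 0.4469 -0.31    0.159 ] [ 0.4697 -0.2757  0.1709]
0.19 48 [ 0.4512 -0.3009  0.1843] [ 0.4597 -0.2855  0.1958]
((0.45888397097587585, -0.29432249069213867), (0.14293454587459564, 0.06474833190441132), 13.863718032836914)
```

View pics/p6.png

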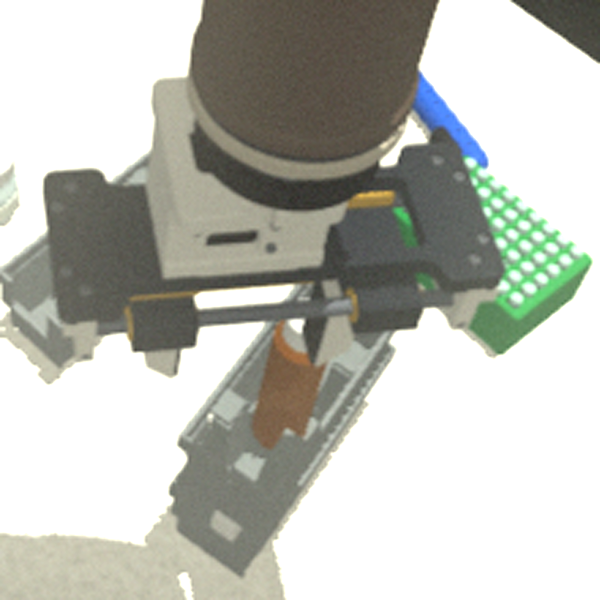

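The bottle stands upright in the bay (about (290,390)), the stack is level, and the gripper is clear.

```bash
python3 -c "
from cell import arm
print(arm.sign_off())"
```

```text
the job is handed in; nothing more can be done
None
```

I stacked the empty tote level on the loaded tote with scoop ends opposite, stood the small amber bottle upright in its bay, and handed the job in at about 21 s; no verdict came back.

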